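Seat a lens barrel in the V-block and hold it down

ROBOT

A 6-joint arm with a two-finger parallel gripper is mounted at the origin on a cart in front of the work surface, level with it; the furniture and walls round the work are solid. World frame = base frame: x ahead of the robot, y to its left, z up, the work surface at z = 0. Lengths are in m, angles in rad, forces in N, time in s.
With the tool pointing down it reaches from about 0.3 to 0.775 m from the base axis. Payload 14.6 kg.
Tool frame: the origin (TCP) lies at the very end of the fingers, on their centre line; the grasp point (between the pads) lies 19 mm behind it; z points along the fingers, y is the line along which they close (so a half turn about z gives the same grasp; the last joint's range is limited). The gripper opens to 94 mm and grips with 3 to 60 N. Pads are 16 mm wide; open, the fingers measure 119 mm over their backs; the gripper's body (75 mm by 177 mm) begins 78 mm behind the grasp point.
Start: joints at [-1.299, 0.3, 1.521, -0, 1.321, -0.067], TCP at [0.183, -0.519, 0.205] pointing down, gripper open.
Joint ranges: [-3.03, 3.03], [-0.79, 2.21], [0.23, 2.52], [-1.04, 4.18], [0, 3.07], [-2.55, 2.55]. Speed limits (rad/s): [2.22, 2.22, 2.57, 3.14, 3.14, 3.14].

INTERFACE

Orientations are given as [roll, pitch, yaw] about the fixed x, y, z axes, in that order (R = Rz(yaw) Ry(pitch) Rx(roll)).
In Python, from station import ctrl gives the robot as it stands.
- The arm moves only by the shell command python3 -m pendant 'ROWS' [OPENING] [FORCE]. ROWS is JSON, a list of rows, each a list of 2 entries, a list of its own where there are three numbers: the shift along the world's x, y, z in cm, then the turn about the world's z in rad. A call has 1 to 20 rows; each row shifts and turns the commanded pose from where the row before left it; what a row does not reach is not made up. A row lasts 1/12 s, in which the tool goes at most 41.7 mm and 7.16 degrees, less where a joint would pass 70% of its speed; a pose out of reach is approached as far as the arm can. A call is refused whole if a number of a shift passes 4.17 or a number of a turn 0.125, either way. A call with a gripper value outside its range is refused whole. OPENING is the opening, from 0 (shut) to 1 (fully open), set as the call begins (- or left out, the last holds). The fingers move at their own pace and stop on an object; FORCE is the grip in N (left out, the last holds). Time passes only in rows, so rows that do not move let the fingers close. It gives the time, the measured TCP pose, the force, the opening and the grip force at its end, in the units of the state.
- ctrl.get_obs(): the state, without advancing time (a new reading comes with each control period).
- ctrl.camera(name): name is "side" or "top" or "wrist"; returns a dict with "color" (480x640x3 uint8, red, green, blue), "intrinsics" (3x3 intrinsics, pixels), "camera_from_world" (4x4, takes a point from world to camera coordinates). Camera axes: x right, y down, z forward; pixel columns grow to the right and rows downward; lengths in m; the calibration is good to about 2 mm. A picture is of the moment at which its call begins. There is no depth.
- ctrl.hand_in(): hands the job in; it is judged then, once.
The state is a dict: "time_s": time; "qpos": joint angles; "joint_vel": joint speeds; "tau": joint torques, N m; "ee_pos": TCP position; "eef_rot": TCP orientation; "force": force on the tool from outside, world axes, zero at the start; "moment": the same for the moment, N m; "grip_width": finger opening in m; "grip_force": force on a finger pad.
Only numpy, scipy, OpenCV 4.12 (cv2) and the standard library are available. Lean on these libraries where they do the work, as an engineer would, in place of code of your own. Each camera call takes 0.05 s, during which the arm holds its last target. There are 200 camera calls.

TASK

Take the lens barrel out of its wooden rest and lay it in the steel V-block for gluing, with its plain end up at the block's end plate and its thick collar hanging out beyond the open end, so that it lies fully home in both V notches. Then keep hold of it and press it down evenly onto both slopes of the V with about 15 N, like a firm thumb, and finish while still holding and pressing it there; do not let go. Never drop or force the barrel, and leave the jar, dish, tin and lighter where they are.

Things in the scene. Friction and masses are not known exactly. Their poses are not given: they have to be found in the camera images.
- barrel_mid (a point): The place to grip the lens barrel (across its 30 mm diameter): on its axis, 60 mm from the plain end and 75 mm from the collar's end. The x axis runs along the barrel towards the collar; y and z point anywhere round the axis. The barrel starts lying level in the wooden rest, with this point 46 mm above the table.
- barrel_plain_end (a point): Centre of the barrel's plain (collarless) end face, on its axis, 60 mm from barrel_mid.
- barrel: Lens barrel: an aluminium tube 30 mm in diameter and 135 mm long with a dark knurled collar, 40 mm in diameter and 18 mm long, at one end; 0.13 to 0.21 kg. Origin and axes are those of barrel_mid.
- rest: Wooden rest, fixed, 100 x 72 mm, 42 mm high; origin at the centre of its underside, x along the barrel it carries. Two V-notched supports, each 20 mm thick and 56 mm wide, stand from 30 to 50 mm either side of the origin along x; the 60 mm gap between them, open down to the 10 mm thick base, is for the fingers. No end plate.
- vblock_seat (a point): Point on the axis of a fully seated barrel, half-way between the V-block's two supports, 46 mm above the table. barrel_mid comes to lie here, with its x axis along this x axis, when the barrel is home; z is up. The end plate is at the -x end (inner face 60 mm from this point); the +x end is open, and the collar hangs out there.
- vblock: Steel V-block, fixed, origin at the centre of its underside, axes as vblock_seat. Two supports with 90 degree V notches, 20 mm thick, 56 mm wide, 42 mm high, stand from 30 to 50 mm either side of the origin along x; the gap between is open down to the 10 mm thick, 72 mm wide base. End plate at -x: 50 mm wide, its top 58 mm above the table.
- vblock_left: The V-block's slopes on its +y side (both supports, rigid); origin at the centre of the underside of the block, 46 mm below vblock_seat.
- vblock_right: The V-block's slopes on its -y side (both supports, rigid); same origin.
- water_jar: Clear jar, 75 mm across and 99 mm high, standing between and behind the two blocks; origin at its underside. Leave alone.
- solder_dish: Small brown dish, 73 mm across, 24 mm high, standing between the two blocks; origin at its underside. Leave alone.
- red_tin: Small tin, 45 mm across, 50 mm high, in front of the dish; origin at its underside. Leave alone.
- lighter: Lighter lying flat, 24 x 80 x 12 mm, between dish and jar; origin at its underside. Leave alone.
There are look-alikes about, which are no part of the job. Of the things shaped like the barrel, the aluminium one is meant.

How it is judged:
On the way:
1. the barrel is lifted clear of its rest (height (world z) of barrel above 0.08 m and contact force between barrel and rest below 0.05 N and contact force between barrel and the fingers above 1 N), for 0.2 s.
At the end, for the whole second after the job is handed in: Barrel at rest in the V-block: axis within 2 mm of the seat and 0.03 rad of the V, plain end at most 7 mm from the end plate, collar beyond the open end; over 3 N on each side of the V (its weight alone gives 1.5 N) and over 3 N from the fingers (contact force between barrel and vblock_left above 3 N and contact force between barrel and vblock_right above 3 N and contact force between barrel and the fingers above 3 N and angle between the x axis of barrel and the x axis of vblock_seat, either way round below 0.03 rad and z of barrel_mid in the frame of vblock_seat between -0.003 and 0.002 m and y of barrel_mid in the frame of vblock_seat between -0.002 and 0.002 m and x of barrel_plain_end in the frame of vblock_seat between -0.0625 and -0.053 m and linear speed of barrel below 0.01 m/s); the arm keeps its last pose, push and grip.
It fails at once if the barrel is dropped onto the table (height (world z) of barrel below 0.032 m).
It fails at once if the barrel is forced: more than 60 N on one side of the V (contact force between barrel and vblock_left above 60 N or contact force between barrel and vblock_right above 60 N).
It fails at once if jar, dish, tin or lighter is moved by more than 20 mm (distance of any of water_jar, solder_dish, red_tin, lighter from where it was at the start of the episode above 0.02 m).
It also fails if it takes over 48 s, if anything falls off the work surface, if the arm or the gripper's body presses on something with over 40 N, if the wrist force passes 120 N, or if a joint passes its speed limit or range.

## Working session

There is one attempt and no reset: what is moved stays moved. The work goes in short steps, Python scripts to look and compute and a shell command to move; the robot and the scene stay as the last step left them, time stands still between calls to the robot, and variables do not carry over. Pictures are saved under pics/ and viewed, at most 10 in all, crops included, and the job is handed in when it is done.

```bash
mkdir -p pics; cat > h.py <<'E'
import numpy as np, cv2
from station import ctrl
def shot(n,f):
    c=ctrl.camera(n); cv2.imwrite(f'pics/{f}.png',c['color'][:,:,::-1]); np.savez(f'pics/{f}.npz',K=c['intrinsics'],T=c['camera_from_world']); return c
def ray(f,u,v):
    d=np.load(f'pics/{f}.npz'); K,T=d['K'],d['T']; R=T[:3,:3]; o=-R.T@T[:3,3]
    return o, R.T@np.linalg.solve(K,[u,v,1.])
def onz(f,u,v,z):
    o,r=ray(f,u,v); return o+r*(z-o[2])/r[2]
def proj(f,p):
    d=np.load(f'pics/{f}.npz'); q=d['K']@(d['T'][:3,:3]@np.array(p)+d['T'][:3,3]); return q[:2]/q[2]
E
python3 - <<'E'
from h import *
for n in('top','side'):
    c=shot(n,n+'0'); o,_=ray(n+'0',0,0); print(n,o,c['intrinsics'][0,0])
o=ctrl.get_obs();print(o['time_s'],o['ee_pos'],o['eef_rot'],o['force'],o['grip_width'])
E
```

```text
top [0.40458762 0.04477928 1.03372177] 527.5106960300839
side [0.14706595 0.90930705 0.49405788] 461.34795605262684
0.1 [ 0.18270823 -0.51851394  0.20496038] [-3.14060214e+00 -8.01346992e-05  3.38720943e-01] [-0.04916082 -0.0208152   0.34738133] 0.09411025251805613
```

View pics/top0.png

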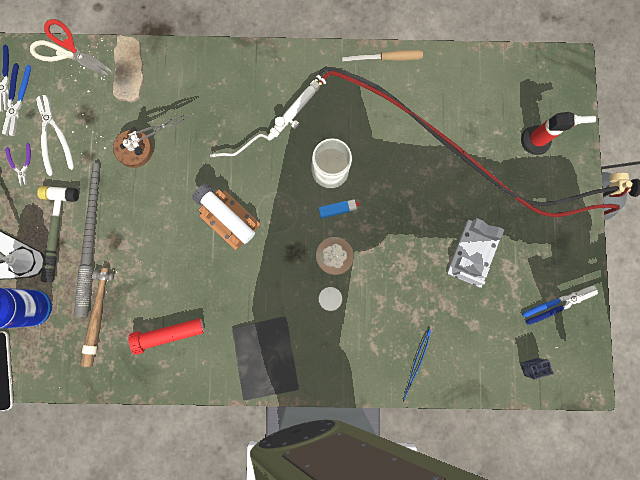

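View pics/side0.png

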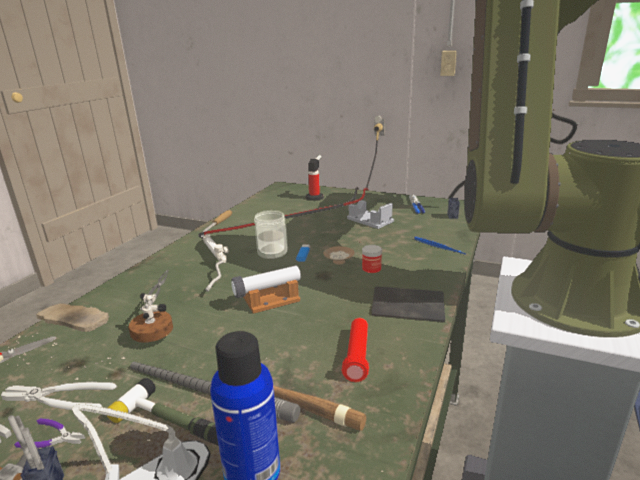

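Top view: the candidates are the silver tube with a dark collar in the wooden rest (228,215), the red torch (165,335) and the dark knurled rod (90,240). The silver one fits: aluminium, dark collar, lying in the wooden rest. V-block is at (475,253), jar (332,163), lighter (338,208), dish (335,255), tin (330,299). I'll confirm in one enlarged crop.

```bash
python3 - <<'E'
from h import *
im=cv2.imread('pics/top0.png')
a=cv2.resize(im[170:260,180:270],None,fx=4.4,fy=4.4,interpolation=2);b=cv2.resize(im[208:298,432:522],None,fx=4.4,fy=4.4,interpolation=2)
s=cv2.imread('pics/side0.png'); c=cv2.resize(s[190:235,335:405],(396,200)); d=cv2.resize(s[255:315,225:310],(396,200))
cv2.imwrite('pics/crop.png',np.vstack([np.hstack([a,b]),np.hstack([d[:,:396],c])]))
E
```

```text
(no output)
```

View pics/crop.png

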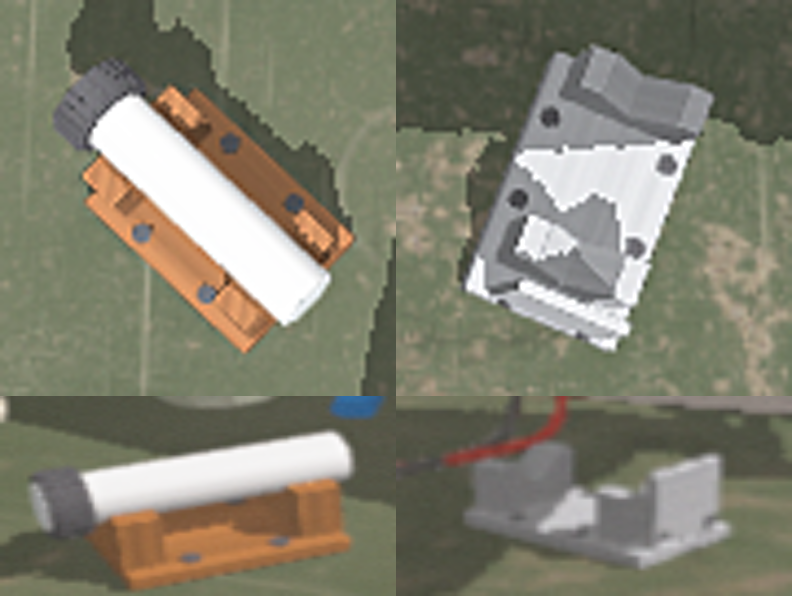

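The crop confirms the aluminium tube, with its dark collar at upper left (crop ~(95,105)) and plain end at lower right (~(305,297)). The V-block's end plate is at its lower end in the top view (crop ~(560,320)), nearest the robot, and the open end is at upper right.

```bash
python3 - <<'E'
from h import *
im=cv2.imread('pics/top0.png'); s=im.astype(int)
m=((s.min(2)>185)).astype(np.uint8); m[:180]=0;m[255:]=0;m[:,:190]=0;m[:,265:]=0
cs,_=cv2.findContours(m,0,1); c=max(cs,key=cv2.contourArea); r=cv2.minAreaRect(c); print(r)
P=[onz('top0',u,v,.046) for u,v in cv2.boxPoints(r)]
for p in P: print(p.round(4))
# ends = midpoints of the short sides
e=sorted([(np.linalg.norm(P[i]-P[i-1]),i) for i in range(4)]); print([x[0] for x in e])
E=[(P[i]+P[i-1])/2 for _,i in e[:2]]; E.sort(key=lambda p:p[1]); pl,co=E
d=(co-pl)/np.linalg.norm(co-pl); print('plain',pl,'mid',pl+.06*d,'yaw x->collar',np.arctan2(d[1],d[0]))
def cr(u,v): return (u-396)/4.4+432-.4, v/4.4+208-.4
for n,(u,v),z in [('baseTL',(555,50),.01),('baseBL',(465,290),.01),('plateTL',(512,270),.058),('plateTR',(632,322),.058),('suppTL',(590,45),.042),('suppTR',(713,95),.042)]:
    print(n,onz('top0',*cr(u,v),z).round(4))
for n,uv,z in [('jar',(332,145),.099),('dish',(335,255),.024),('tin',(330,299),.05),('lighter',(338,208),.012)]: print(n,onz('top0',*uv,z).round(3))
E
```

```text
((227.07562255859375, 216.9195098876953), (63.82942199707031, 14.974514961242676), 43.21009063720703)
[0.6036 0.2609 0.046 ]
[0.6252 0.2423 0.046 ]
[0.5424 0.151  0.046 ]
[0.5214 0.1697 0.046 ]
[np.float64(0.028155752680533382), np.float64(0.028455668090993532), np.float64(0.12284656544743774), np.float64(0.12321044102813801)]
plain [0.53189313 0.16034435 0.046     ] mid [0.57212243 0.20485955 0.046     ] yaw x->collar 0.8359295373972777
baseTL [ 0.5831 -0.2623  0.01  ]
baseBL [ 0.4749 -0.2201  0.01  ]
plateTL [ 0.4804 -0.2277  0.058 ]
plateTR [ 0.4593 -0.2778  0.058 ]
suppTL [ 0.58  -0.268  0.042]
suppTR [ 0.559  -0.3209  0.042 ]
jar [0.701 0.01  0.099]
dish [ 0.506 -0.001  0.024]
tin [0.421 0.009 0.05 ]
lighter [ 0.6   -0.006  0.012]
```

```bash
python3 -m pendant '[[[2.8,2,0.7],-0.06],[[2.8,2,0.7],-0.06],[[2.8,2,0.7],-0.06],[[2.8,2,0.7],-0.06],[[2.8,2,0.7],-0.06],[[2.8,2,0.7],-0.06],[[2.8,2,0.7],-0.06],[[2.8,2,0.7],-0.06],[[2.8,2,0.7],-0.06],[[2.8,2,0.7],-0.06],[[2.8,2,0.7],-0.06],[[2.8,2,0.7],-0.06],[[0,0,0],0],[[0,0,0],0]]' 1
python3 - <<'E'
from h import *
shot('wrist','w1'); o,r=ray('w1',320,240); print(o,r); print(proj('w1',[.524,-.2755,.046]))
E
```

```text
time_s: 1.27
ee_pos: [0.5196, -0.2777, 0.2889]
eef_rot: [-3.142, 0.001, -0.378]
force: [0.7, -0.1, -0.7]
grip_width: 0.094
grip_force: 0.0
[ 0.59384762 -0.30695644  0.46716787] [-0.24700414  0.09628343 -0.9642714 ]
[316.64916891 209.47019607]
```

View pics/w1.png

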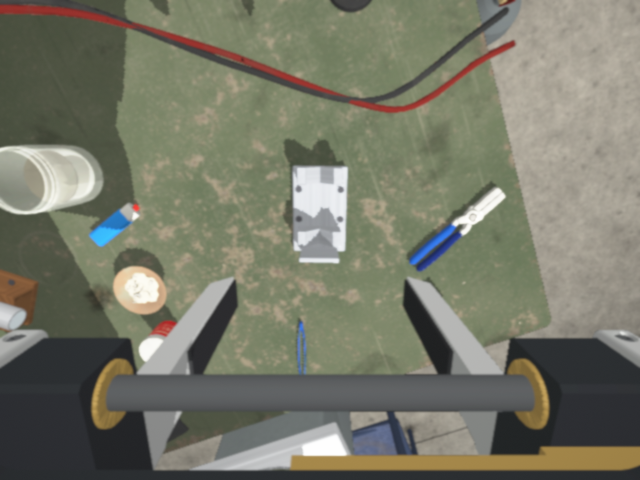

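Wrist view: V-block upright in the picture, base from (293,166) to (347,262), end plate at the bottom (318,258), open end at top. I'll move closer for a finer measurement.

```bash
python3 -m pendant '[[[-0.8,0.3,-3],0],[[-0.8,0.3,-3],0],[[-0.8,0.3,-3],0],[[-0.8,0.3,-3],0],[[-0.8,0.3,-3],0],[[0,0,0],0],[[0,0,0],0],[[0,0,0],0]]' 1
python3 - <<'E'
from h import *
shot('wrist','w2'); u,v=proj('w2',[.524,-.2755,.046]); print(u,v)
im=cv2.imread('pics/w2.png'); u,v=int(u)-75,int(v)-75; print(u,v)
cv2.imwrite('pics/w2c.png',cv2.resize(im[v:v+150,u:u+150],None,fx=4,fy=4,interpolation=2))
E
```

```text
time_s: 1.98
ee_pos: [0.4793, -0.2648, 0.1414]
eef_rot: [3.141, -0.002, -0.382]
force: [0.7, -1.4, -0.6]
grip_width: 0.0938
grip_force: 0.0
311.2345318986965 190.67418431994471
236 115
```

View pics/w2c.png

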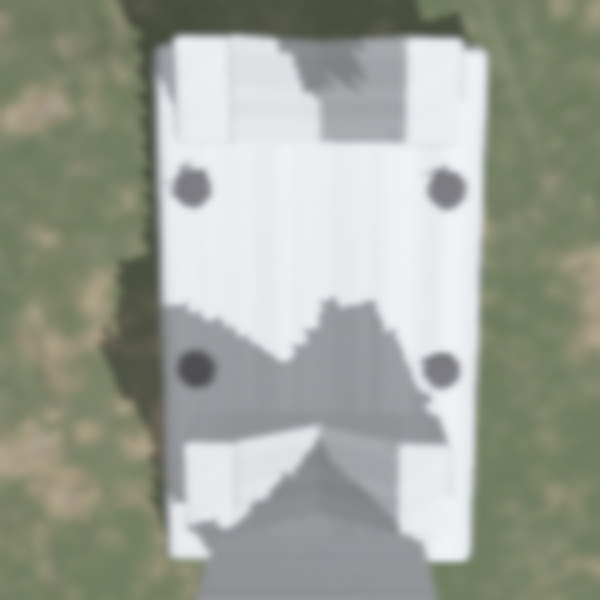

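Crop: far support's top corners at (176,38) and (463,38), its inner edge at row 142; near support's inner corners at (187,443) and (448,443); bolt heads at (192,188), (447,189), (197,369), (441,370).

```bash
python3 - <<'E'
from h import *
q=lambda u,v,z: onz('w2',236+u/4-.4,115+v/4-.4,z)[:2]
fo=[q(176,38,.042),q(463,38,.042)]; fi=[q(178,142,.042),q(460,142,.042)]; ni=[q(187,443,.042),q(448,443,.042)]
b=[q(192,188,.012),q(447,189,.012),q(197,369,.012),q(441,370,.012)]
for p in(fo,fi,ni): print(np.linalg.norm(p[0]-p[1]))
M=[np.mean(p,0) for p in (fo,fi,ni)]
print(M); d=M[1]-M[2]; print('gap',np.linalg.norm(d),'yaw',np.arctan2(d[1],d[0]),'centre',(M[1]+M[2])/2)
d2=M[0]-M[2];print(np.arctan2(d2[1],d2[0]),np.linalg.norm(d2))
for p in(fo,fi,ni,b[:2],b[2:]):
  e=p[0]-p[1];print('yaw',np.arctan2(-e[0],e[1]))
print('bolt centre',np.mean(b,0)); d=np.mean(b[:2],0)-np.mean(b[2:],0); print(np.arctan2(d[1],d[0]),np.linalg.norm(d))
E
```

```text
0.05492878794991787
0.055043388869228514
0.054050223195985084
[array([ 0.56936525, -0.29742621]), array([ 0.55159186, -0.29013752]), array([ 0.49593591, -0.26730151])]
gap 0.060158692359441844 yaw -0.38935978832997253 centre [ 0.52376389 -0.27871952]
-0.38931483563597413 0.07936853887471457
yaw -0.38052073726908237
yaw -0.3806360200182278
yaw -0.3809970471938237
yaw -0.3845075612455505
yaw -0.3850397044710082
bolt centre [ 0.52386898 -0.27863548]
-0.3869315112547238 0.03984542933617694
```

```bash
python3 -m pendant '[[[0,0,3],0],[[0,0,3],0],[[0.6,3.36,0],0.087],[[0.6,3.36,0],0.087],[[0.6,3.36,0],0.087],[[0.6,3.36,0],0.087],[[0.6,3.36,0],0.087],[[0.6,3.36,0],0.087],[[0.6,3.36,0],0.087],[[0.6,3.36,0],0.087],[[0.6,3.36,0],0.087],[[0.6,3.36,0],0.087],[[0.6,3.36,0],0.087],[[0.6,3.36,0],0.087],[[0.6,3.36,0],0.087],[[0.6,3.36,0],0.087],[[0,0,-3],0],[[0,0,0],0],[[0,0,0],0],[[0,0,0],0]]' 1
python3 - <<'E'
from h import *
shot('wrist','w3'); u,v=proj('w3',[.572,.205,.046]); print(u,v)
im=cv2.imread('pics/w3.png'); u,v=int(u)-80,int(v)-100; v=max(v,0);print(u,v)
cv2.imwrite('pics/w3c.png',cv2.resize(im[v:v+160,u:u+160],None,fx=3.5,fy=3.5,interpolation=2))
E
```

```text
time_s: 3.7
ee_pos: [0.5634, 0.206, 0.1714]
eef_rot: [3.141, -0.001, 0.835]
force: [-0.6, -0.1, 0.4]
grip_width: 0.0941
grip_force: 0.0
327.5815329447594 231.16336257246124
247 131
```

View pics/w3c.png

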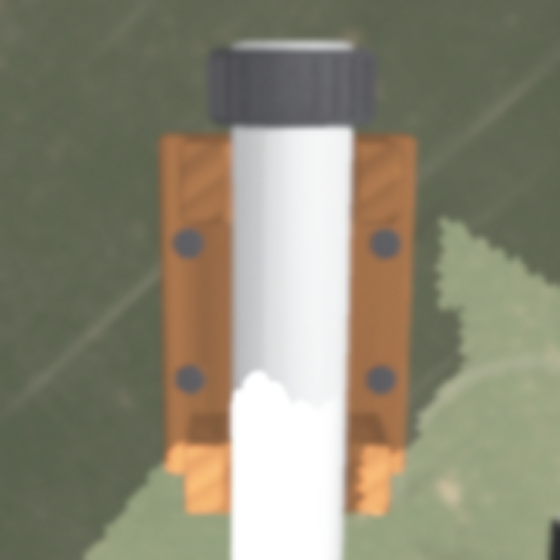

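Crop: tube edges at columns 232–354 (row 128) and 231–344 (row 540), collar's inner edge at row 126, rest bolts at (188,243), (385,243), (190,379), (380,379).

```bash
python3 - <<'E'
from h import *
q=lambda u,v,z: onz('w3',247+u/3.5-.4,131+v/3.5-.4,z)[:2]
a=q(293,128,.046);b=q(287.5,540,.046); d=a-b;d/=np.linalg.norm(d); print('yaw',np.arctan2(d[1],d[0]))
for z in(.061,.066):
    c=q(293,126,z); print('mid from collar',c-.057*d, np.linalg.norm(q(232,128,.046)-q(354,128,.046)))
bt=np.mean([q(188,243,.012),q(385,243,.012),q(190,379,.012),q(380,379,.012)],0); print('rest c',bt)
n=np.array([-d[1],d[0]]); print('axis point nearest rest c', a+d*((bt-a)@d), 'plain(top) along', (np.array([.5319,.1603])-bt)@d)
o=ctrl.get_obs(); print(o['ee_pos'],o['eef_rot'])
E
```

```text
yaw 0.8312401738802272
mid from collar [0.57379607 0.20514118] 0.030149767332431174
mid from collar [0.5738723  0.20545805] 0.030149767332431174
rest c [0.5753284  0.20656134]
axis point nearest rest c [0.57555256 0.20635684] plain(top) along -0.06344539405676955
[0.56353902 0.20593665 0.17153066] [ 3.14031017e+00 -1.96741967e-03  8.35210527e-01]
```

```bash
python3 -m pendant '[[[1.05,-0.05,-2],0],[[0,0,-3],0],[[0,0,-3],0],[[0,0,-3],0],[[0,0,-2],0],[[0,0,-1],0],[[0,0,-0.4],0],[[0,0,0],0],[[0,0,0],0],[[0,0,0],0],[[0,0,0],0]]' 1
```

```text
time_s: 4.67
ee_pos: [0.5739, 0.2064, 0.0269]
eef_rot: [3.141, -0.002, 0.837]
force: [0.4, 0.0, -0.1]
grip_width: 0.0938
grip_force: 0.0
```

```bash
python3 -m pendant '[[[0,-0.05,0],0],[[0,0,0],0],[[0,0,0],0],[[0,0,0],0],[[0,0,0],0],[[0,0,0],0],[[0,0,0],0],[[0,0,0],0],[[0,0,0],0],[[0,0,0],0],[[0,0,0],0],[[0,0,0],0]]' 0 40
```

```text
time_s: 5.67
ee_pos: [0.5741, 0.2052, 0.0258]
eef_rot: [3.14, -0.001, 0.837]
force: [4.0, -4.4, 0.8]
grip_width: 0.0288
grip_force: 40.0
```

```bash
python3 -m pendant '[[[0,0,0.5],0],[[0,0,1],0],[[0,0,2],0],[[0,0,2],0],[[0,0,2],0],[[0,0,2],0],[[0,0,2],0],[[0,0,2],0],[[0,0,1],0],[[0,0,0],0],[[0,0,0],0],[[0,0,0],0],[[0,0,0],0],[[0,0,0],0]]' 0 40
python3 - <<'E'
from h import *
shot('side','s2');shot('top','t2');shot('wrist','w4'); o=ctrl.get_obs(); print(o['force'],o['moment'],o['ee_pos'])
im=cv2.imread('pics/s2.png');u,v=proj('s2',[.574,.205,.16]).astype(int);print(u,v)
im2=cv2.imread('pics/w4.png')
a=cv2.resize(im[v-75:v+75,u-100:u+100],None,fx=3,fy=3,interpolation=2)[:,:600]
cv2.imwrite('pics/s2c.png',a)
E
```

```text
time_s: 6.83
ee_pos: [0.573, 0.2056, 0.1694]
eef_rot: [-3.141, 0.001, 0.837]
force: [-0.2, 0.0, -1.7]
grip_width: 0.0289
grip_force: 40.0
[-1.17981177 -0.39556697 -0.97979329] [-0.01007084  0.00830173  0.03942814] [0.57317066 0.20560889 0.16996281]
264 227
```

View pics/s2c.png

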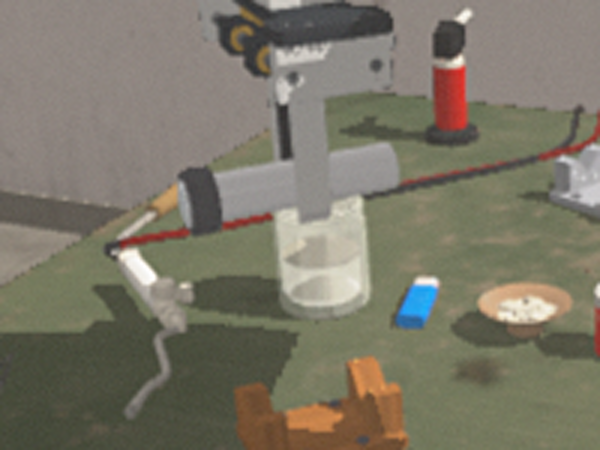

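The barrel is held level and clear of the rest: collar at left (200,200), plain end right (390,170), rest empty below. Moving on to the V-block.

```bash
python3 -m pendant '[[[-0.33,-1.7,0],-0.05],[[-0.33,-3.2,0],-0.08],[[-0.33,-3.2,0],-0.08],[[-0.33,-3.2,0],-0.08],[[-0.33,-3.2,0],-0.08],[[-0.33,-3.2,0],-0.08],[[-0.33,-3.2,0],-0.08],[[-0.33,-3.2,0],-0.08],[[-0.33,-3.2,0],-0.08],[[-0.33,-3.2,0],-0.08],[[-0.33,-3.2,0],-0.08],[[-0.33,-3.2,0],-0.08],[[-0.33,-3.2,0],-0.08],[[-0.33,-3.2,0],-0.08],[[0,-3.2,0],-0.08],[[0,-2.0,0],-0.05],[[0,0,0],0],[[0,0,0],0],[[0,0,0],0],[[0,0,0],0]]' 0 40
python3 - <<'E'
from h import *
o=ctrl.get_obs(); p=o['ee_pos'];print(p,o['eef_rot'],o['force'])
print('to go cm',100*(np.array([.5266,-.2799])-p[:2]), -.385-o['eef_rot'][2])
E
```

```text
time_s: 8.65
ee_pos: [0.5272, -0.2784, 0.1704]
eef_rot: [-3.141, 0.0, -0.382]
force: [0.7, 0.0, -2.5]
grip_width: 0.0291
grip_force: 40.0
[ 0.52724603 -0.27837623  0.17044078] [-3.14143707e+00  1.58868755e-04 -3.81530971e-01] [ 0.7019187   0.03123166 -2.48662296]
to go cm [-0.06460311 -0.15237741] -0.0034690292666728073
```

```bash
python3 -m pendant '[[[-0.05,-0.15,-1],-0.003],[[0,0,-2],0],[[0,0,-2],0],[[0,0,-2],0],[[0,0,-1],0],[[0,0,0],0],[[0,0,0],0],[[0,0,0],0],[[0,0,0],0]]' 0 40
python3 - <<'E'
from h import *
shot('wrist','w5');shot('top','t5'); 
im=cv2.imread('pics/w5.png'); t=cv2.imread('pics/t5.png')
a=cv2.resize(im[90:340,220:420],(480,600),interpolation=2)
b=cv2.resize(t[203:303,425:505],(320,400),interpolation=2)
c=np.zeros((600,800,3),np.uint8);c[:,:480]=a;c[:400,480:]=b
cv2.imwrite('pics/w5c.png',c)
E
```

```text
time_s: 9.4
ee_pos: [0.5271, -0.2811, 0.0917]
eef_rot: [3.141, -0.002, -0.386]
force: [0.6, -0.5, -1.5]
grip_width: 0.0291
grip_force: 40.0
```

View pics/w5c.png

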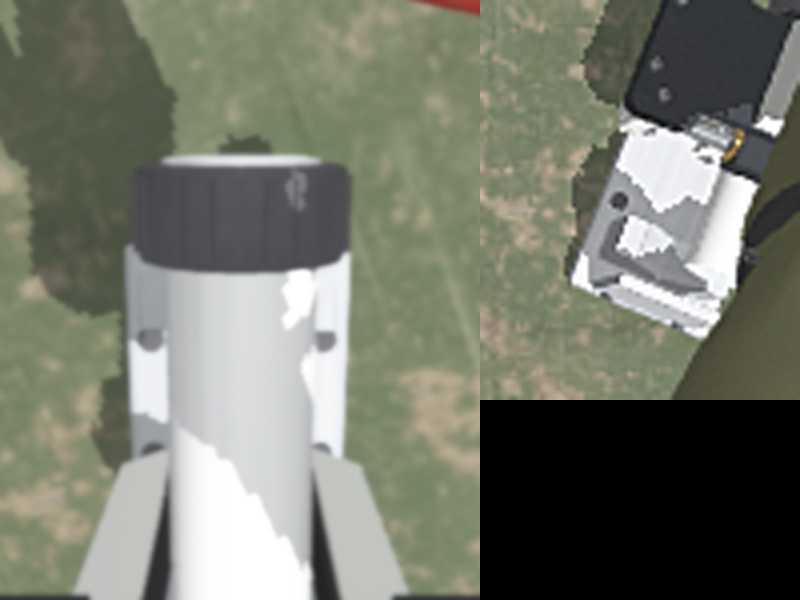

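Crop: collar spans columns 132–352 (inner edge row 268), tube edges 168–314 (row 285) and 171–311 (row 560), block bolts at (150,341) and (323,341); base edges at columns 126 and 350 (row 255).

```bash
python3 - <<'E'
from h import *
q=lambda u,v,z: onz('w5',220+u/2.4-.3,90+v/2.4-.3,z)[:2]
z=.111
a=q(242,220,z); a2=q(241,285,z); b=q(241,560,z); d=a-b; d/=np.linalg.norm(d); print('yaw',np.arctan2(d[1],d[0]))
d=np.array([np.cos(.386),-np.sin(.386)]); n=np.array([d[1]*-1,d[0]])
s=np.array([.5238,-.2787])
for c in (q(241,268,z+.015),q(241,268,z+.02)): print('mid',c-.057*d,'in seat frame',(c-.057*d-s)@d)
print('lateral of axis pts',[(p-s)@n for p in(a,a2,b)])
bc=(q(150,341,.012)+q(323,341,.012))/2; print('bolts lateral',(bc-s)@n,'along(exp +.020)',(bc-s)@d)
print(np.linalg.norm(q(132,220,z)-q(352,220,z)))
p=ctrl.get_obs()['ee_pos']; print('tcp in seat frame',(p[:2]-s)@d,(p[:2]-s)@n)
E
```

```text
yaw -0.38730136954452593
mid [ 0.52710949 -0.28106837] in seat frame 0.003957646567673667
mid [ 0.52783161 -0.28134873] in seat frame 0.004732184028414133
lateral of axis pts [np.float64(-0.0011631274015298809), np.float64(-0.0009890462992493516), np.float64(-0.0010691834554968566)]
bolts lateral 0.00018935278708342496 along(exp +.020) 0.019659085865130734
0.042002685950590604
tcp in seat frame 0.003779464843173466 -0.00095806454171288
```

```bash
python3 -m pendant '[[[-0.05,0.12,0],0],[[0,0,-1],0],[[0,0,-1],0],[[0,0,-1],0],[[0,0,-1],0],[[0,0,-1],0],[[0,0,0],0],[[0,0,0],0],[[0,0,0],0],[[0,0,0],0]]' 0 40
python3 -c "
from h import *
o=ctrl.get_obs();p=o['ee_pos'];s=np.array([.5238,-.2787]);d=np.array([np.cos(.386),-np.sin(.386)]);print((p[:2]-s)@d,(p[:2]-s)@[-d[1],d[0]],p[2],o['eef_rot'][2],o['force'],o['moment'])"
```

```text
time_s: 10.33
ee_pos: [0.5264, -0.2798, 0.041]
eef_rot: [3.141, -0.001, -0.386]
force: [0.0, -0.5, -1.5]
grip_width: 0.0289
grip_force: 40.0
0.002825738549792169 -4.983031788245214e-05 0.041000161160585843 -0.38620228819077607 [ 0.04896482 -0.49697503 -1.4810013 ] [ 0.05494122  0.0458815  -0.03830031]
```

```bash
python3 -m pendant '[[[0,0,-0.4],0],[[0,0,-0.4],0],[[0,0,-0.3],0],[[0,0,-0.1],0],[[0,0,0],0],[[0,0,0],0],[[0,0,0],0],[[0,0,0],0]]' 0 40
python3 -m pendant '[[[0,0,-0.1],0],[[0,0,0],0],[[0,0,0],0],[[0,0,0],0]]' 0 40
```

```text
time_s: 11.0
ee_pos: [0.5262, -0.2797, 0.0286]
eef_rot: [-3.142, -0.0, -0.386]
force: [-0.5, -0.1, -1.9]
grip_width: 0.0291
grip_force: 40.0
time_s: 11.33
ee_pos: [0.5261, -0.2796, 0.0275]
eef_rot: [3.142, -0.0, -0.386]
force: [0.4, -0.1, -1.3]
grip_width: 0.0288
grip_force: 40.0
```

```bash
python3 -m pendant '[[[0,0,-0.05],0],[[0,0,0],0],[[0,0,0],0],[[0,0,0],0]]' 0 40
python3 -m pendant '[[[0,0,-0.05],0],[[0,0,0],0],[[0,0,0],0],[[0,0,0],0]]' 0 40
python3 -c "
from h import *
o=ctrl.get_obs();print(o['force'],o['moment'])"
```

```text
time_s: 11.67
ee_pos: [0.5261, -0.2796, 0.027]
eef_rot: [-3.142, -0.0, -0.386]
force: [-1.7, 0.2, -2.2]
grip_width: 0.0289
grip_force: 40.0
time_s: 12.0
ee_pos: [0.5261, -0.2796, 0.0264]
eef_rot: [-3.142, 0.0, -0.386]
force: [-0.3, -0.3, -2.4]
grip_width: 0.029
grip_force: 40.0
[-0.31102889 -0.3202732  -2.40327404] [ 0.10108242  0.03889791 -0.05582893]
```

```bash
for i in 1; do python3 -m pendant '[[[0,0,-0.05],0],[[0,0,0],0],[[0,0,0],0],[[0,0,0],0]]' 0 40; done
python3 -m pendant '[[[0,0,-0.05],0],[[0,0,0],0],[[0,0,0],0],[[0,0,0],0]]' 0 40
python3 -c "
from h import *
o=ctrl.get_obs();print(o['force'],o['moment'])"
```

```text
time_s: 12.33
ee_pos: [0.5261, -0.2796, 0.0259]
eef_rot: [-3.142, -0.0, -0.386]
force: [0.0, -0.0, -1.2]
grip_width: 0.0292
grip_force: 40.0
time_s: 12.67
ee_pos: [0.5262, -0.2796, 0.0256]
eef_rot: [-3.141, -0.0, -0.386]
force: [-0.5, 1.9, 1.9]
grip_width: 0.0293
grip_force: 40.0
[-0.47569967  1.85993444  1.88165174] [ 0.38037243  0.09174761 -0.02916709]
```

```bash
python3 -m pendant '[[[0.02,0.04,-0.05],0],[[0,0,0],0],[[0,0,0],0],[[0,0,0],0],[[0,0,0],0]]' 0 40
python3 -c "
from h import *
o=ctrl.get_obs();print(o['force'],o['moment'])"
```

```text
time_s: 13.08
ee_pos: [0.5263, -0.2795, 0.0255]
eef_rot: [3.141, -0.0, -0.386]
force: [-2.9, 1.4, 7.0]
grip_width: 0.0293
grip_force: 40.0
[-2.93805276  1.4401751   6.96409015] [ 0.20754723  0.66642186 -0.02927581]
```

```bash
python3 -m pendant '[[[-0.01,0,-0.04],0],[[0,0,0],0],[[0,0,0],0],[[0,0,0],0],[[0,0,0],0]]' 0 40
python3 -c "
from h import *
for i in range(4):
  ctrl.camera('side');o=ctrl.get_obs();f=o['force'];m=o['moment'];d=np.array([np.cos(.386),-np.sin(.386)]);n=np.array([-d[1],d[0]]);print(f[:2]@d,f[:2]@n,f[2],m[:2]@d,m[:2]@n,o['ee_pos'][2])"
```

```text
time_s: 13.5
ee_pos: [0.5263, -0.2795, 0.0255]
eef_rot: [3.141, -0.001, -0.386]
force: [-4.0, 1.9, 10.1]
grip_width: 0.0291
grip_force: 40.0
-4.966784402096565 0.13059602817923238 10.712443740140055 0.12061896091547868 0.8987872544749513 0.025478273708874594
-5.7141817234780605 1.0742253892896747 11.559702934375569 0.0368168898810537 0.9049812717685819 0.02548599161048628
-5.35007077586265 0.835287628140913 10.030814122555283 0.02869251317683967 0.9017019788105769 0.025485250483657736
-5.417607767329697 0.10871733503479214 10.759559350271847 0.056320085887944016 0.8641311126788845 0.025509037629370426
```

```bash
python3 -m pendant '[[[-0.03,0.01,-0.02],0],[[0,0,0],0],[[0,0,0],0],[[0,0,0],0],[[0,0,0],0],[[0,0,0],0]]' 0 40
python3 -c "
from h import *
for i in range(4):
  ctrl.camera('side');o=ctrl.get_obs();f=o['force'];m=o['moment'];d=np.array([np.cos(.386),-np.sin(.386)]);n=np.array([-d[1],d[0]]);print(f[:2]@d,f[:2]@n,f[2],m[:2]@d,m[:2]@n,o['ee_pos'],o['eef_rot'])
shot('wrist','w6');shot('side','s6')
im=cv2.imread('pics/w6.png');s=cv2.imread('pics/s6.png')
a=cv2.resize(im[90:340,220:420],(480,600),interpolation=2);b=cv2.resize(s[160:260,330:410],(320,400),interpolation=2)
c=np.zeros((600,800,3),np.uint8);c[:,:480]=a;c[:400,480:]=b
cv2.imwrite('pics/w6c.png',c)"
```

```text
time_s: 14.2
ee_pos: [0.5263, -0.2796, 0.0255]
eef_rot: [3.141, -0.002, -0.386]
force: [-2.6, 2.1, 11.1]
grip_width: 0.0292
grip_force: 40.0
-4.027196766750802 0.5944893535860312 11.148590594614825 0.11292994862122788 0.6364936817213016 [ 0.52631513 -0.27953509  0.02546524] [ 3.14116773e+00 -1.55568006e-03 -3.86264687e-01]
-3.9901939455588407 0.7156009678705432 10.408299340707178 0.11879000126659275 0.6574066376498583 [ 0.52631802 -0.27952882  0.02548847] [ 3.14114230e+00 -1.59753749e-03 -3.86244424e-01]
-3.466264394799399 0.46430824630086387 10.492308671723103 0.11398200520688188 0.5553941448683166 [ 0.5263068  -0.27953521  0.02547554] [ 3.14115222e+00 -1.55963871e-03 -3.86290767e-01]
-2.9643163266258696 1.0437715326934416 11.118351384973597 0.10533035397803922 0.6667346591764514 [ 0.52633577 -0.27955501  0.0254985 ] [ 3.14111559e+00 -1.66750436e-03 -3.86232300e-01]
```

View pics/w6c.png

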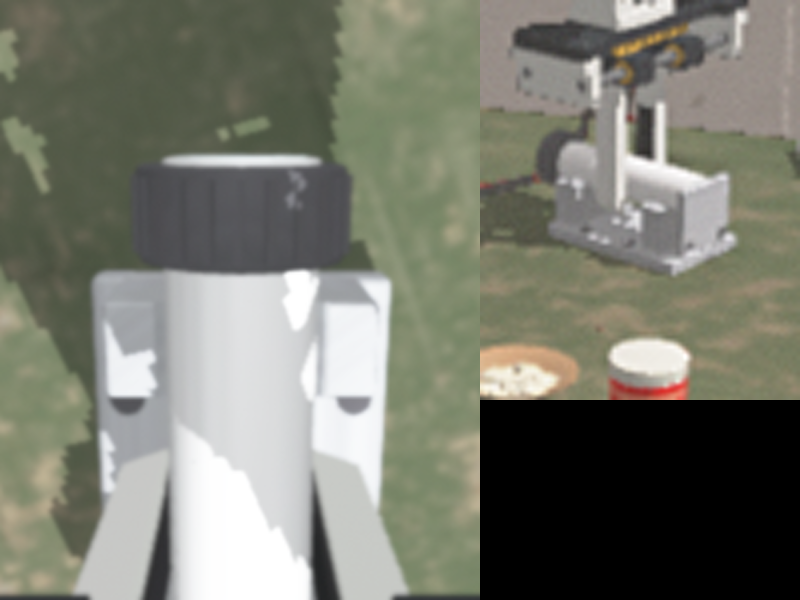

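The barrel is seated: support tops at columns 105–376 (centre 240.5) against barrel centre 241, and the side view shows it lying in both notches against the end plate with the collar hanging out. A small extra press and a check of the axial position.

```bash
python3 -m pendant '[[[-0.02,0.01,-0.03],0],[[0,0,0],0],[[0,0,0],0],[[0,0,0],0],[[0,0,0],0],[[0,0,0],0]]' 0 40
python3 -c "
from h import *
q=lambda u,v,z: onz('w6',220+u/2.4-.3,90+v/2.4-.3,z)[:2]
d=np.array([np.cos(.386),-np.sin(.386)]);n=np.array([-d[1],d[0]]);s=np.array([.5238,-.2787])
print('collar',[(q(241,268,z)-s)@d-.057 for z in(.061,.066)],'supp out/in',(q(241,301,.042)-s)@d,(q(241,397,.042)-s)@d, 'lat',(q(240.5,350,.042)-s)@n,(q(241,400,.046)-s)@n)
for i in range(4):
  ctrl.camera('side');o=ctrl.get_obs();f=o['force'];print(f[:2]@d,f[:2]@n,f[2],o['ee_pos'])
"
```

```text
time_s: 15.0
ee_pos: [0.5263, -0.2796, 0.0255]
eef_rot: [3.141, -0.002, -0.386]
force: [-2.6, 1.5, 13.2]
grip_width: 0.0289
grip_force: 40.0
collar [np.float64(0.0028409204770788316), np.float64(0.0036175162398082022)] supp out/in 0.05027739651377295 0.030180327809735747 lat 0.00018197765165402541 7.951818680859039e-05
-3.9879086379108775 0.8174898840270798 13.47516869153821 [ 0.5263092  -0.27952798  0.02545354]
-2.9969121970526063 1.0245759714372427 12.43422784864573 [ 0.52631426 -0.27954889  0.0254656 ]
-2.6894091667791393 0.5236028673716626 13.594162337488923 [ 0.52632356 -0.27953067  0.02546579]
-3.69787903836191 0.23016215352451974 12.297463813902581 [ 0.5263317  -0.27955306  0.02547092]
```

```bash
python3 -c "
from h import *
print(ctrl.hand_in())"
```

```text
the job is handed in; nothing more can be done
None
```

I laid the barrel in the V-block with its plain end about 3 mm from the end plate and its collar beyond the open end, and handed the job in at about 15 s while still gripping and pressing it down evenly with about 15 N; no verdict was shown.

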